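# Find the full shaker by its weight

### The job

One of the three identical closed cocktail shakers on the counter is full and the other two are nearly empty: lift them to feel which is the heaviest, and stand the two lighter ones upright on the brass tray, ready to be washed. Finish while holding the heaviest shaker up, upright and still, at least 8 cm above the counter and clear of everything else, and do not put it down or let it go at the end. Do not drop or tip over any shaker, and leave the other things on the counter where they are.

Things in the scene. Friction and masses are not known exactly. Their poses are not given: they have to be found in the camera images.
- shaker_a: closed round steel cocktail shaker, 208 high, 68 across at its widest; the three look alike and change places, only weight differs (0.25 to 0.9 kg each, the full one at least 0.25 kg above either other). Can be gripped from above by its brass cap, 36 across, 176 to 208 above the base. Origin: centre of the underside; z up its axis.
- shaker_b: closed round steel cocktail shaker, 208 high, 68 across at its widest; the three look alike and change places, only weight differs (0.25 to 0.9 kg each, the full one at least 0.25 kg above either other). Can be gripped from above by its brass cap, 36 across, 176 to 208 above the base. Origin: centre of the underside; z up its axis.
- shaker_c: closed round steel cocktail shaker, 208 high, 68 across at its widest; the three look alike and change places, only weight differs (0.25 to 0.9 kg each, the full one at least 0.25 kg above either other). Can be gripped from above by its brass cap, 36 across, 176 to 208 above the base. Origin: centre of the underside; z up its axis.
- tray: brass tray that lies flat right of the shakers and cannot be moved, 231 (its x) by 141 (its y) by 14 over the rim; the flat floor, 222 by 132, is 2 above the counter. Origin: centre of its underside; its x runs along its long side. Three shakers in a row 77 apart just fit on it. A wall shelf hangs 620 above the counter from x = 0.64 m on: keep the wrist in front of it.
- cork_0: Bystander: bottle cork lying on its side, 40x48x23. Origin: centre of its underside, z up.
- corkscrew: Bystander: corkscrew with a walnut bar handle, 123x94x25, lying on the counter. Origin: centre of its underside, z up.
- salt_cellar: Bystander: ribbed glass salt cellar, 68 across, 40 high. Origin: centre of its underside, z up.
- jigger: Bystander: brass double jigger, 44 across, 90 high. Origin: centre of its underside, z up.
- bottle_opener: Bystander: flat bar opener, 81x144x8, lying flat beyond the tray. Origin: centre of its underside, z up.
- coaster_0: Bystander: dark stone coaster, 70x70x8. Origin: centre of its underside, z up.
- dropper_0: Bystander: small corked amber bottle, 38 across, 111 high. Origin: centre of its underside, z up.
- dropper_2: Bystander: small clear bottle with a black cap, 36 across, 107 high. Origin: centre of its underside, z up.
There are look-alikes about, which are no part of the job. Leave any orange look-alike of the shaker_c alone.

How it is judged:
By the outcome, as a careful person would: the job done as asked, in the order asked, and still so for the second after the job is handed in, while the arm keeps its last pose, push and grip.
It also fails if it takes over 72 s, if anything falls off the work surface, if the arm or the gripper's body presses on something with over 40 N, if the wrist force passes 120 N, or if a joint passes its speed limit or range.

### The arm

A 7-joint arm with a two-finger parallel gripper is mounted at the origin on a cart in front of the work surface, level with it; the furniture and walls round the work are solid. World frame = base frame: x ahead of the robot, y to its left, z up, the work surface at z = 0. Lengths are in m, angles in rad, forces in N, time in s.
With the tool pointing down it reaches from about 0.425 to 0.925 m from the base axis. Payload 6.8 kg.
Tool frame: the origin (TCP) lies on the centre line of the jaws, within the pads' length; the fingertips stand 8 mm ahead of it and the grasp point (between the pads) lies 11 mm behind it (bot.tips_ahead is the distance from the TCP to the fingertips, in m); z points along the fingers, y is the line along which they close (so a half turn about z gives the same grasp; the last joint's range is limited). The gripper opens to 85 mm and grips with 20 to 120 N. Pads are 22 mm wide; open, the fingers measure 114 mm over their backs; the gripper's body (76 mm by 85 mm) begins 54 mm behind the grasp point. The pads swing forward as they close: fully open they stand 13 mm farther back than shut.
Start: joints at [-1.276, 0.477, 0.022, 1.555, -0.011, 1.109, -0.083], TCP at [0.265, 0.621, 0.239] pointing down, gripper open.
Joint ranges: [-2.96, 2.96], [-0.34, 2.1], [-1.41, 1.46], [0.24, 2.44], [-1.37, 4.51], [0.17, 1.92], [-2.96, 2.96]. Speed limits (rad/s): [2.39, 2.39, 3.14, 3.14, 3.14, 3.14, 3.14].

### API

Orientations are given as a unit quaternion [w, x, y, z].
In Python, from station import bot gives the robot as it stands.
- The arm moves only by the tool send_rows, never from a script. Its argument "deltas" is text: rows parted by semicolons, each of 4 numbers parted by spaces: the shift along the tool's x, y, z in m, then the turn about the tool's z in degrees. In form: x y z spin; .... A call has 1 to 5 rows; each row is the pose to reach, as a shift and turn from the pose commanded when the call began, along the tool's axes at that moment; what a row does not reach only later rows make up. A row lasts 1/10 s, in which the tool goes at most 50 mm and 8.59 degrees, less where a joint would pass 70% of its speed; a pose out of reach is approached as far as the arm can. A call with a gripper value outside its range is refused whole. "claw" is the opening, from 0 (shut) to 1 (fully open), set as the call begins (left out, the last holds). The fingers move at their own pace and stop on an object; "force" is the grip in N (left out, the last holds). Time passes only in rows, so rows that repeat a pose let the fingers close. It gives the time, the measured TCP pose, the force, the opening and the grip force at its end, in the units of the state.
- bot.get_obs(): the state, without advancing time (a new reading comes with each control period).
- bot.read_camera(name): name is "scene" or "top" or "wrist"; returns a dict with "img" (480x640x3 uint8, red, green, blue), "depth" (480x640 float32, m along the optical axis (not along the pixel's ray), 0 where there is no reading), "fx", "fy", "cx", "cy" (pixels), "camera_from_world" (4x4, takes a point from world to camera coordinates). Camera axes: x right, y up, looking along -z (the intrinsics and any distortion apply to the point x, -y, -z); pixel columns grow to the right and rows downward; lengths in m; the calibration is good to about 2 mm. A picture is of the moment at which its call begins.
- bot.hand_in(): hands the job in; it is judged then, once.
Trained networks look in a picture, given as the dict that the camera call returned (one of the last four; its "shot" number tells which), for a name from the list of things; names that differ only in an ending like _2 or _b are one class to them, and where a whole thing is asked for, a point or a joint stands for the part that bears it (a point fixed in the world has none). Each returns a list of dicts, best first, with "confidence" (0 to 1); they miss things now and then, are a little off and sometimes report something else, mostly with a low value. They report only what shows in the picture. A call takes as long as a camera call. They do not tell look-alikes from the thing itself.
- bot.masks_of(picture, query): "mask" (480x640 bool, what is visible of it).
- bot.landmark_of(picture, query): "xyz" ([x, y, z] in m, in world coordinates, good to about 4 mm: a listed point, or the origin of a listed thing).
The state is a dict: "t": time; "q": joint angles; "joint_vel": joint speeds; "joint_torque": joint torques, N m; "eef_pos": TCP position; "tool_rot": TCP orientation; "contact_force": force on the tool from outside, world axes, zero at the start; "torque": the same for the moment, N m; "gripper_width": opening from 0.0 (shut) to 1.0 (fully open); "grasp_force": force on a finger pad.
Only numpy, scipy, OpenCV 4.12 (cv2) and the standard library are available. Lean on these libraries where they do the work, as an engineer would, in place of code of your own. Each camera call takes 0.05 s, during which the arm holds its last target. There are 200 camera calls.

## Working session

There is one attempt and no reset: what is moved stays moved. The work goes in short steps, Python scripts to look and compute and a tool call to move; the robot and the scene stay as the last step left them, time stands still between calls to the robot, and variables do not carry over. Pictures are saved under pics/ and viewed, at most 10 in all, crops included, and the job is handed in when it is done.

Besides the shell and the picture viewer there is one more tool, called after ">>>" by a JSON object that holds its "name" and its "arguments", one argument or row to a line. send_rows: Moves the arm, as the interface text tells. Its arguments: {"type":"object","properties":{"deltas":{"type":"string"},"claw":{"type":"number"},"force":{"type":"number"}},"required":["deltas"]}

```bash
mkdir -p pics; cat > h.py <<'E'
import numpy as np,cv2
from station import bot
def save(p,n): cv2.imwrite('pics/'+n,p['img'][:,:,::-1])
def world(p,u,v,d=None):
    d=p['depth'][int(v),int(u)] if d is None else d
    c=np.array([(u-p['cx'])/p['fx']*d,-(v-p['cy'])/p['fy']*d,-d,1])
    return (np.linalg.inv(p['camera_from_world'])@c)[:3]
def pix(p,w):
    c=p['camera_from_world']@np.append(w,1); return (p['cx']-p['fx']*c[0]/c[2], p['cy']+p['fy']*c[1]/c[2])
E
python3 - <<'E'
from h import *
o=bot.get_obs(); print({k:np.round(v,3) for k,v in o.items()})
for n in('top','scene'):
    p=bot.read_camera(n); save(p,n+'0.png')
    for q in['shaker_a','tray','jigger','salt_cellar','dropper_0','coaster_0','corkscrew','cork_0','bottle_opener']:
        print(n,q,[(np.round(r['xyz'],3),round(r['confidence'],2),np.round(pix(p,r['xyz']))) for r in bot.landmark_of(p,q)])
E
```

```text
{'t': np.float64(0.0), 'q': array([-1.276,  0.478,  0.022,  1.556, -0.011,  1.109, -0.083]), 'joint_vel': array([-0.002, -0.001, -0.   , -0.001, -0.   , -0.001, -0.001]), 'joint_torque': array([ 2.0000e-03, -5.9645e+01,  1.6090e+00, -2.8118e+01,  1.2000e-02,
        9.0000e-03, -0.0000e+00]), 'eef_pos': array([0.264, 0.62 , 0.238]), 'tool_rot': array([-0.   ,  0.2  ,  0.98 , -0.001]), 'contact_force': array([-0.195, -0.619,  0.893]), 'torque': array([0.001, 0.011, 0.038]), 'grasp_force': np.float64(0.0), 'gripper_width': np.float64(1.001)}
top shaker_a [(array([0.451, 0.018, 0.002]), 0.98, array([319., 280.])), (array([0.432, 0.304, 0.   ]), 0.89, array([232., 261.])), (array([0.422, 0.164, 0.004]), 0.76, array([272., 275.]))]
top tray [(array([ 0.476, -0.252,  0.001]), 0.91, array([404., 298.])), (array([ 0.641, -0.051, -0.001]), 0.15, array([357., 239.]))]
top jigger [(array([0.61 , 0.081, 0.   ]), 0.79, array([316., 236.]))]
top salt_cellar [(array([ 0.604,  0.194, -0.002]), 0.74, array([283., 228.])), (array([ 0.476, -0.25 , -0.001]), 0.52, array([403., 298.]))]
top dropper_0 [(a
[... 905 characters left out ...]
41.])), (array([0.424, 0.162, 0.005]), 0.2, array([253., 266.]))]
scene dropper_0 [(array([ 0.734, -0.212, -0.002]), 0.97, array([448., 265.])), (array([ 0.729, -0.132, -0.004]), 0.72, array([419., 257.])), (array([0.607, 0.319, 0.003]), 0.34, array([257., 227.]))]
scene coaster_0 [(array([ 0.644, -0.054,  0.002]), 0.56, array([376., 259.])), (array([0.61 , 0.32 , 0.002]), 0.42, array([257., 227.]))]
scene corkscrew [(array([0.423, 0.161, 0.004]), 0.62, array([254., 267.])), (array([ 0.643, -0.055,  0.001]), 0.61, array([375., 260.]))]
scene cork_0 [(array([ 0.476, -0.071,  0.002]), 0.73, array([343., 288.]))]
scene bottle_opener [(array([ 0.669, -0.4  ,  0.004]), 0.94, array([511., 297.]))]
```

```bash
python3 - <<'E'
import cv2
a=cv2.imread('pics/top0.png')[150:330,190:510]; cv2.imwrite('pics/top0c.png',cv2.resize(a,(800,450),interpolation=cv2.INTER_CUBIC))
E
```

```text
(no output)
```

View pics/top0c.png

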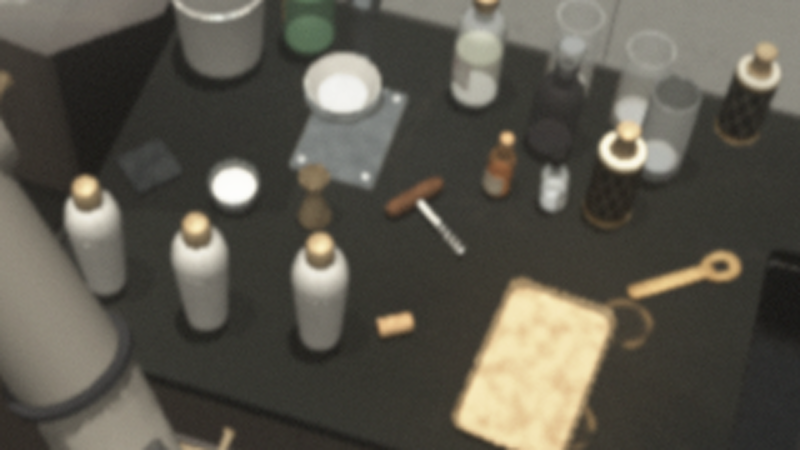

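View pics/scene0.png

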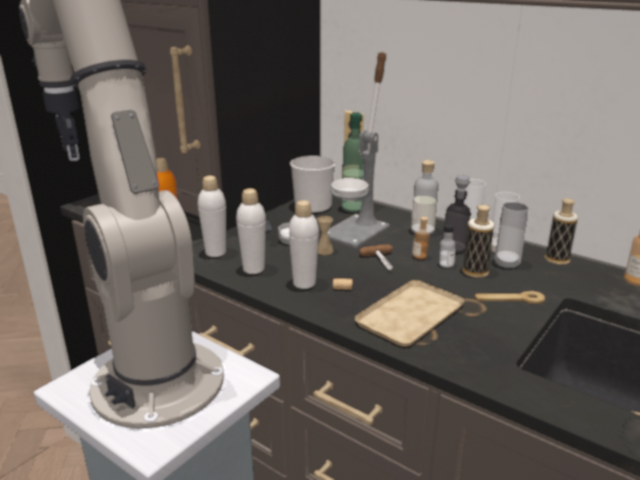

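Silver shakers stand at scene pixels (213,215), (252,232) and (304,245). The tray is at (410,312). Look-alikes to leave alone: the orange shaker (165,175), and the black-lattice ones with brass caps at (480,245) and (562,235). The choice is the three plain silver ones. Next I measure the caps, the tray and any tall obstacles.

```bash
python3 - <<'E'
from h import *
print(bot.tips_ahead)
for n in('top','scene'):
    p=bot.read_camera(n); Ti=np.linalg.inv(p['camera_from_world'])
    v,u=np.mgrid[0:480,0:640]; d=p['depth']
    P=np.stack([(u-p['cx'])/p['fx']*d,-(v-p['cy'])/p['fy']*d,-d,np.ones_like(d)],-1)@Ti.T
    P=P[...,:3]; ok=d>0
    for m in bot.masks_of(p,'shaker_a'):
        mm=m['mask']&ok; Q=P[mm]; c=Q[(Q[:,2]>.18)&(Q[:,2]<.215)]
        t=Q[Q[:,2]>.2]
        rgb=np.median(p['img'][mm],0)
        print(n,round(m['confidence'],2),rgb,'zmax',Q[:,2].max().round(3),'cap',len(c),c.mean(0).round(3) if len(c) else '', 'top',np.median(t,0).round(3) if len(t) else '')
    m=bot.masks_of(p,'tray')[0]['mask']&ok; Q=P[m]; Q=Q[(Q[:,2]>-.01)&(Q[:,2]<.025)]
    r=cv2.minAreaRect((Q[:,:2]).astype(np.float32)); print('tray',np.round(r[0],3),np.round(r[1],3),r[2])
    print(np.round(cv2.boxPoints(r),3).tolist())
    g=np.zeros((14,16))
    for q in P[ok]:
        i=int((q[0]-.2)/.05);j=int((.75-q[1])/.08)
        if 0<=i<14 and 0<=j<16: g[i,j]=max(g[i,j],q[2])
    print('rows x .2+.05, cols y from .75 step -.08 (cm)');print((g*100).round().astype(int))
E
```

```text
0.008
top 0.9 [128. 122. 109.] zmax 0.215 cap 137 [0.436 0.016 0.199] top [0.439 0.017 0.204]
top 0.6 [122. 117. 107.] zmax 0.214 cap 132 [0.424 0.299 0.198] top [0.426 0.301 0.205]
top 0.59 [125. 118. 107.] zmax 0.212 cap 133 [0.416 0.159 0.198] top [0.421 0.16  0.205]
tray [ 0.479 -0.25 ] [0.142 0.245] 84.91643524169922
[[0.3499999940395355, -0.3100000023841858], [0.593999981880188, -0.3319999873638153], [0.6069999933242798, -0.19099999964237213], [0.3630000054836273, -0.16899999976158142]]
rows x .2+.05, cols y from .75 step -.08 (cm)
[[ 0  0  0  0  0 78 82  0  0  0  0  0  0  0  0  0]
 [ 0  0  0  0  0  0  0  0  0  0  0  0  0  0  0  0]
 [ 0  0  0  0  0  0  1  1  1  1  1  1  1  1  1  1]
 [ 1  1  1  0  0 16  1 17  1  1  1  2  2  2  1  1]
 [ 1  0  0  0  1 21 16 21 21 21  1  2  1  2  1  1]
 [ 0  0  0 38 38 16  1  1 16 21  3  2  1  2  1  1]
 [ 0 34 35 77 33  1  1  2  1  1  1  2  1  2  1  1]
 [ 0  0  0  0 27  2  5  5  9  1  1  2  2  2  1  1]
 [ 0  0  0  0 24  2 65 69 77 76 76 76 76 76 76 77]
 [ 0  0  0  0 20  1  2 16 76 83 81 81 85 80 88 76]
 [ 0  0  0  0 16  1  1 16 80 82 84 84 88 87 90 86]
 [ 0  0  0  0 11 14 14 72 75 78 79 81 81 84 72 72]
 [ 0  0  0  0 11  9 14 72 74 77 72 80 80 83 72 72]
 [ 0  0  0  0 11 14 29 30  1 72 72 72 16 72 72 72]]
scene 0.95 [161. 154. 149.] zmax 0.209 cap 216 [0.436 0.01  0.195] top [0.438 0.013 0.204]
scene 0.86 [161. 153. 148.] zmax 0.209 cap 195 [0.417 0.153 0.195] top [0.418 0.155 0.205]
scene 0.69 [160.5 101.   33. ] zmax 0.405 cap 126 [0.447 0.503 0.194] top [0.441 0.501 0.207]Traceback (most recent call last):
  File "<stdin>", line 13, in <module>
IndexError: list index out of range
```

>>> {"name": "send_rows", "arguments": {
  "deltas": "-0.02 -0.016 -0.04 0; -0.055 -0.045 -0.05 0; -0.093 -0.075 -0.05 0; -0.131 -0.105 -0.05 0; -0.168 -0.135 -0.05 0",
  "claw": 1,
  "force": 60
}}

```text
t: 1.8
eef_pos: [0.3671, 0.4291, 0.2896]
tool_rot: [0.0, 0.2, 0.98, 0.0]
contact_force: [1.2, -0.4, 0.0]
gripper_width: 0.999
grasp_force: 0.0
```

>>> {"name": "send_rows", "arguments": {
  "deltas": "-0.036 -0.03 0 0; -0.072 -0.06 0 0; -0.1 -0.08 0 0; -0.11 -0.09 0 0; -0.11 -0.09 0 0"
}}

```text
t: 2.3
eef_pos: [0.4331, 0.3032, 0.2895]
tool_rot: [0.0, 0.202, 0.979, 0.0]
contact_force: [0.3, 0.9, 0.2]
gripper_width: 0.999
grasp_force: 0.0
```

```bash
cat >> h.py <<'E'
from scipy.spatial.transform import Rotation as Ro
def tool(): 
    o=bot.get_obs(); return o,Ro.from_quat(np.roll(o['tool_rot'],-1)).as_matrix()
def to(w):
    o,R=tool(); return np.round(R.T@(np.array(w)-o['eef_pos']),4)
def cap(p):
    "cap circle centres from depth: top disc points z .2-.215"
    Ti=np.linalg.inv(p['camera_from_world']); v,u=np.mgrid[0:480,0:640]; d=p['depth']
    P=(np.stack([(u-p['cx'])/p['fx']*d,-(v-p['cy'])/p['fy']*d,-d,np.ones_like(d)],-1)@Ti.T)[...,:3]
    return P
E
python3 - <<'E'
from h import *
o,R=tool(); print({k:np.round(v,3) for k,v in o.items()})
p=bot.read_camera('wrist'); save(p,'w1.png'); P=cap(p)
print('cam',np.linalg.inv(p['camera_from_world'])[:3,3].round(3))
m=((P[...,2]>.202)&(P[...,2]<.215)&(p['depth']>0)).astype(np.uint8)
n,l,s,c=cv2.connectedComponentsWithStats(m)
for i in range(1,n):
    if s[i,4]>100:
        Q=P[l==i]; print(s[i],c[i].round(),Q.min(0).round(3),Q.max(0).round(3),((Q.min(0)+Q.max(0))/2).round(3))
print([np.round(r['xyz'],3) for r in bot.landmark_of(p,'shaker_a')])
E
```

```text
{'t': np.float64(2.3), 'q': array([-0.869,  0.186,  0.161,  1.853, -0.033,  1.105,  0.469]), 'joint_vel': array([-0.039,  0.015, -0.058, -0.017, -0.016, -0.004, -0.026]), 'joint_torque': array([ 1.3410e+00, -4.0505e+01,  2.3610e+00, -2.7786e+01,  1.4800e-01,
        3.9000e-02,  3.1400e-01]), 'eef_pos': array([0.433, 0.303, 0.29 ]), 'tool_rot': array([0.   , 0.202, 0.979, 0.   ]), 'contact_force': array([0.337, 0.869, 0.162]), 'torque': array([ 0.057,  0.015, -0.011]), 'grasp_force': np.float64(0.0), 'gripper_width': np.float64(0.999)}
cam [0.358 0.335 0.424]
[ 296  226   54   51 2036] [322. 251.] [0.417 0.289 0.202] [0.446 0.318 0.209] [0.431 0.304 0.206]
[ 503  292  128   92 2022] [561. 321.] [0.518 0.382 0.202] [0.552 0.455 0.215] [0.535 0.419 0.208]
[  76  307   50   46 1696] [100. 330.] [0.41  0.149 0.202] [0.439 0.178 0.21 ] [0.425 0.163 0.206]
[array([ 0.428,  0.165, -0.003]), array([0.443, 0.012, 0.001]), array([0.451, 0.52 , 0.002]), array([0.431, 0.304, 0.001])]
```

View pics/w1.png

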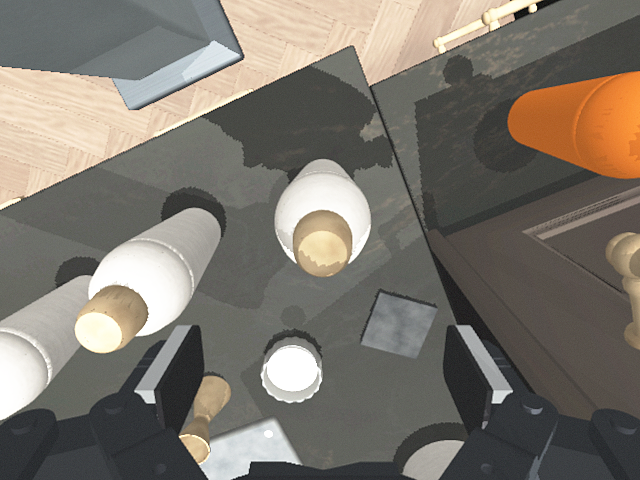

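The wrist view confirms silver shaker A under the gripper: cap at pixel (322,250), world (0.431, 0.304). The orange one is off to the right at (600,120). Gripping and weighing A.

>>> {"name": "send_rows", "arguments": {
  "deltas": "0.002 0 0.03 0; 0.002 0 0.06 0; 0.002 0 0.085 0; 0.002 0 0.1 0; 0.002 0 0.102 0"
}}

```text
t: 2.9
eef_pos: [0.4279, 0.3074, 0.1852]
tool_rot: [-0.002, 0.198, 0.98, -0.001]
contact_force: [-0.6, -0.4, 1.0]
gripper_width: 0.999
grasp_force: 0.0
```

>>> {"name": "send_rows", "arguments": {
  "deltas": "0 0 0 0; 0 0 0 0; 0 0 0 0; 0 0 0 0; 0 0 0 0",
  "claw": 0
}}

```text
t: 3.4
eef_pos: [0.431, 0.3062, 0.1887]
tool_rot: [0.001, 0.2, 0.98, 0.001]
contact_force: [-1.2, -1.1, 5.5]
gripper_width: 0.373
grasp_force: 59.3
```

>>> {"name": "send_rows", "arguments": {
  "deltas": "0 0 0 0; 0 0 0 0; 0 0 0 0"
}}

```text
t: 3.7
eef_pos: [0.431, 0.3062, 0.1887]
tool_rot: [0.001, 0.2, 0.98, 0.001]
contact_force: [-0.5, -1.3, 4.9]
gripper_width: 0.371
grasp_force: 59.3
```

>>> {"name": "send_rows", "arguments": {
  "deltas": "0 0 -0.01 0; 0 0 -0.03 0; 0 0 -0.05 0; 0 0 -0.06 0; 0 0 -0.06 0"
}}

```text
t: 4.2
eef_pos: [0.4309, 0.3063, 0.2488]
tool_rot: [0.001, 0.2, 0.98, 0.001]
contact_force: [0.8, -0.6, -3.8]
gripper_width: 0.371
grasp_force: 60.0
```

>>> {"name": "send_rows", "arguments": {
  "deltas": "0 0 0 0; 0 0 0 0; 0 0 0 0; 0 0 0 0; 0 0 0 0"
}}

```text
t: 4.7
eef_pos: [0.4302, 0.3057, 0.2469]
tool_rot: [-0.0, 0.2, 0.98, -0.0]
contact_force: [0.1, -0.5, -4.1]
gripper_width: 0.373
grasp_force: 60.0
```

>>> {"name": "send_rows", "arguments": {
  "deltas": "0 0 0 0; 0 0 0 0; 0 0 0 0"
}}

```text
t: 5.0
eef_pos: [0.4303, 0.3058, 0.2473]
tool_rot: [0.0, 0.2, 0.98, 0.0]
contact_force: [1.6, -0.7, -3.8]
gripper_width: 0.377
grasp_force: 60.0
```

```bash
python3 - <<'E'
from h import *
o,R=tool(); print({k:np.round(v,3) for k,v in o.items()})
p=bot.read_camera('wrist'); o=bot.get_obs();print(o['contact_force'])
E
```

```text
{'t': np.float64(5.0), 'q': array([-0.869,  0.226,  0.156,  1.906, -0.041,  1.013,  0.473]), 'joint_vel': array([ 0.001, -0.001, -0.001, -0.   , -0.   ,  0.   , -0.001]), 'joint_torque': array([-0.0000e+00, -4.2998e+01,  1.7280e+00, -2.8068e+01,  1.9000e-02,
        2.0000e-03,  0.0000e+00]), 'eef_pos': array([0.43 , 0.306, 0.247]), 'tool_rot': array([0.  , 0.2 , 0.98, 0.  ]), 'contact_force': array([ 1.557, -0.71 , -3.77 ]), 'torque': array([-0.045,  0.005, -0.017]), 'grasp_force': np.float64(60.003), 'gripper_width': np.float64(0.377)}
[-0.18344461 -0.67005368 -3.46496015]
```

A weighs about 0.39 kg, under the 0.5 kg minimum for the full one, so it is a light one. Carrying it high over the others to the far slot of the tray.

>>> {"name": "send_rows", "arguments": {
  "deltas": "0 0 -0.03 0; 0 0 -0.075 0; 0 0 -0.12 0; 0 0 -0.165 0; 0 0 -0.19 0"
}}

```text
t: 5.55
eef_pos: [0.431, 0.3062, 0.4416]
tool_rot: [0.002, 0.2, 0.98, 0.002]
contact_force: [0.1, 0.8, -3.7]
gripper_width: 0.378
grasp_force: 60.3
```

>>> {"name": "send_rows", "arguments": {
  "deltas": "-0.011 -0.017 0 0; -0.03 -0.046 0 0; -0.052 -0.079 0 0; -0.077 -0.117 0 0; -0.102 -0.154 0 0"
}}

```text
t: 6.05
eef_pos: [0.4637, 0.1223, 0.4374]
tool_rot: [0.0, 0.2, 0.98, 0.0]
contact_force: [1.5, 0.4, -3.4]
gripper_width: 0.374
grasp_force: 60.3
```

>>> {"name": "send_rows", "arguments": {
  "deltas": "-0.025 -0.038 0 0; -0.05 -0.075 0 0; -0.074 -0.113 0 0; -0.099 -0.151 0 0; -0.123 -0.188 0 0"
}}

```text
t: 6.55
eef_pos: [0.503, -0.0991, 0.4375]
tool_rot: [0.0, 0.2, 0.98, 0.0]
contact_force: [0.7, -0.1, -3.4]
gripper_width: 0.374
grasp_force: 60.3
```

>>> {"name": "send_rows", "arguments": {
  "deltas": "-0.025 -0.038 0 0; -0.047 -0.071 0 0; -0.066 -0.1 0 0; -0.08 -0.121 0 0; -0.088 -0.134 0 0"
}}

```text
t: 7.05
eef_pos: [0.5312, -0.2574, 0.4371]
tool_rot: [-0.0, 0.201, 0.98, -0.001]
contact_force: [0.4, 0.2, -3.4]
gripper_width: 0.375
grasp_force: 60.3
```

>>> {"name": "send_rows", "arguments": {
  "deltas": "0 0 0 0; 0 0 0 0; 0 0 0 0"
}}

```text
t: 7.35
eef_pos: [0.5319, -0.2535, 0.4372]
tool_rot: [-0.0, 0.199, 0.98, 0.0]
contact_force: [0.6, 0.1, -3.6]
gripper_width: 0.372
grasp_force: 60.3
```

```bash
python3 - <<'E'
from h import *
p=bot.read_camera('scene'); save(p,'s2.png')
o=bot.get_obs(); print({k:np.round(v,3) for k,v in o.items()})
for n in ('wrist','top'):
    p=bot.read_camera(n); P=cap(p)
    for m in bot.masks_of(p,'tray')[:1]:
        Q=P[m['mask']&(p['depth']>0)]; Q=Q[(Q[:,2]>-.01)&(Q[:,2]<.03)]; r=cv2.minAreaRect(Q[:,:2].astype(np.float32)); print(n,m['confidence'],np.round(cv2.boxPoints(r),3).tolist(),np.round(r[0],3),r[1])
    print([(r['xyz'].round(3) if hasattr(r['xyz'],'round') else r['xyz'],r['confidence']) for r in bot.landmark_of(p,'tray')])
print(to([.529,-.255,.3]))
E
```

```text
{'t': np.float64(7.4), 'q': array([-0.206,  0.243,  0.695,  1.515, -0.157,  1.441,  1.665]), 'joint_vel': array([-0.002, -0.003,  0.003,  0.001,  0.003,  0.002,  0.002]), 'joint_torque': array([ 3.8900e-01, -4.0174e+01,  5.8340e+00, -3.2441e+01,  4.1000e-02,
       -4.6000e-02, -6.0000e-03]), 'eef_pos': array([ 0.532, -0.253,  0.437]), 'tool_rot': array([0.   , 0.199, 0.98 , 0.   ]), 'contact_force': array([ 0.115,  0.03 , -3.474]), 'torque': array([ 0.053,  0.03 , -0.012]), 'grasp_force': np.float64(60.307), 'gripper_width': np.float64(0.373)}
wrist 0.6 [[0.35199999809265137, -0.31200000643730164], [0.5849999785423279, -0.3330000042915344], [0.5979999899864197, -0.18799999356269836], [0.3659999966621399, -0.16699999570846558]] [ 0.475 -0.25 ] (0.1456262171268463, 0.23350593447685242)
[([0.4755, -0.2472, 0.0009], 0.83), ([0.4457, 0.0165, -0.0003], 0.44)]
top 0.7 [[0.3499999940395355, -0.3089999854564667], [0.5870000123977661, -0.33000001311302185], [0.5989999771118164, -0.18799999356269836], [0.3630000054836273, -0.16699999570846558]] [ 0.475 -0.249] (0.1426175832748413, 0.2373867630958557)
[([0.4779, -0.2509, 0.0008], 0.88)]
[ 0.0023 -0.0016  0.1374]
```

View pics/s2.png

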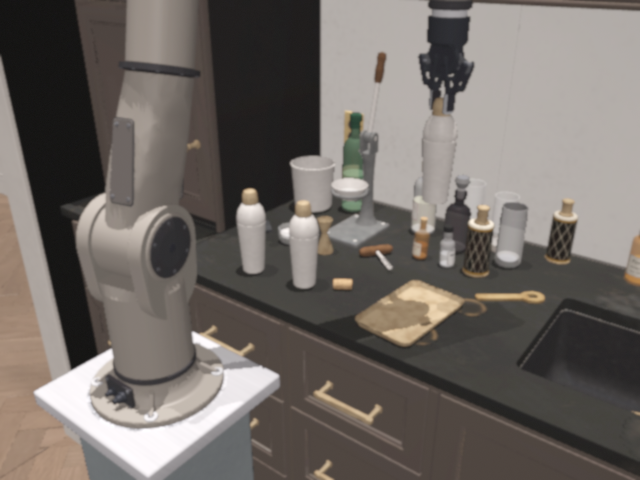

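Shaker A hangs upright above the tray at pixel (438,155); the tray is empty at (410,312). Lowering it.

>>> {"name": "send_rows", "arguments": {
  "deltas": "0.002 -0.002 0.03 0; 0.002 -0.002 0.075 0; 0.002 -0.002 0.12 0; 0.002 -0.002 0.165 0; 0.002 -0.002 0.2 0"
}}

```text
t: 8.2
eef_pos: [0.5283, -0.2551, 0.2348]
tool_rot: [-0.001, 0.2, 0.98, 0.0]
contact_force: [-0.2, 1.6, -3.8]
gripper_width: 0.374
grasp_force: 60.3
```

>>> {"name": "send_rows", "arguments": {
  "deltas": "0 0 0.02 0; 0 0 0.032 0; 0 0 0.038 0; 0 0 0.04 0; 0 0 0.04 0"
}}

```text
t: 8.7
eef_pos: [0.5297, -0.2562, 0.1982]
tool_rot: [0.001, 0.2, 0.98, -0.0]
contact_force: [-0.3, 0.4, -3.7]
gripper_width: 0.373
grasp_force: 60.3
```

>>> {"name": "send_rows", "arguments": {
  "deltas": "0 0 0.002 0; 0 0 0.004 0; 0 0 0.005 0; 0 0 0.005 0; 0 0 0.005 0"
}}

```text
t: 9.2
eef_pos: [0.529, -0.2558, 0.1923]
tool_rot: [0.0, 0.2, 0.98, 0.0]
contact_force: [-0.2, -0.5, -4.4]
gripper_width: 0.374
grasp_force: 60.3
```

>>> {"name": "send_rows", "arguments": {
  "deltas": "0 0 0.001 0; 0 0 0.0015 0; 0 0 0.002 0; 0 0 0.002 0"
}}

```text
t: 9.6
eef_pos: [0.5293, -0.2561, 0.1907]
tool_rot: [0.0, 0.2, 0.98, -0.0]
contact_force: [-0.5, -0.1, 0.1]
gripper_width: 0.371
grasp_force: 60.8
```

```bash
python3 - <<'E'
from h import *
o=bot.get_obs(); print(o['eef_pos'].round(4),o['contact_force'].round(2))
E
```

```text
[ 0.5293 -0.2561  0.1907] [-0.53 -0.09  0.09]
```

>>> {"name": "send_rows", "arguments": {
  "deltas": "0 0 0 0; 0 0 0 0; 0 0 0 0; 0 0 0 0; 0 0 0 0",
  "claw": 1
}}

```text
t: 10.1
eef_pos: [0.5291, -0.2559, 0.1903]
tool_rot: [0.0, 0.2, 0.98, -0.0]
contact_force: [0.2, 1.0, -1.0]
gripper_width: 0.999
grasp_force: 0.0
```

>>> {"name": "send_rows", "arguments": {
  "deltas": "0 0 -0.01 0; 0 0 -0.035 0; 0 0 -0.07 0; 0 0 -0.1 0; 0 0 -0.1 0"
}}

```text
t: 10.6
eef_pos: [0.531, -0.2575, 0.2954]
tool_rot: [0.004, 0.2, 0.98, -0.0]
contact_force: [-0.6, -0.8, 0.8]
gripper_width: 1.0
grasp_force: 0.0
```

```bash
python3 - <<'E'
from h import *
p=bot.read_camera('wrist'); save(p,'w3.png'); P=cap(p)
o=bot.get_obs(); print(o['eef_pos'].round(4),o['contact_force'].round(2),o['gripper_width'])
m=((P[...,2]>.202)&(P[...,2]<.217)&(p['depth']>0)).astype(np.uint8)
n,l,s,c=cv2.connectedComponentsWithStats(m)
for i in range(1,n):
    if s[i,4]>100:
        Q=P[l==i]; print(s[i],((Q.min(0)+Q.max(0))/2).round(3),Q.max(0)-Q.min(0))
print('C/B',to([.445,.017,.29]),to([.425,.163,.29]))
E
```

```text
[ 0.5301 -0.2567  0.2931] [ 0.44 -0.65  0.24] 0.9996013992048821
[ 293  223   56   52 2173] [ 0.53  -0.259  0.207] [0.03106539 0.03095051 0.00990577]
C/B [0.1857 0.2184 0.0024] [0.2613 0.3448 0.0021]
```

View pics/w3.png

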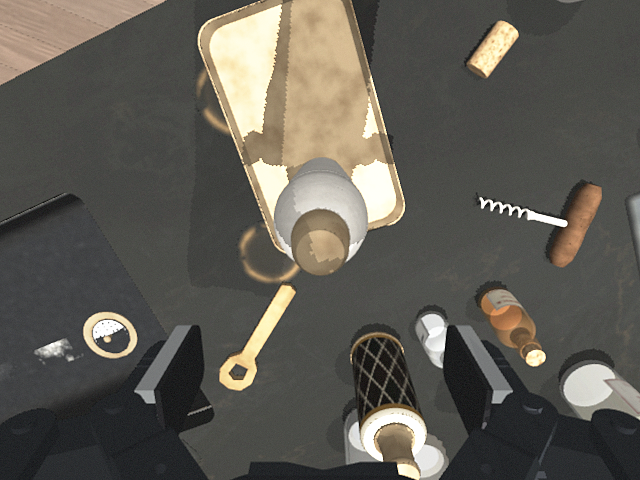

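Shaker A stands upright inside the tray at pixel (320,215), and the corkscrew, cork and opener look undisturbed. Next is C.

>>> {"name": "send_rows", "arguments": {
  "deltas": "0.013 0.015 0 0; 0.045 0.053 0 0; 0.077 0.091 0 0; 0.11 0.129 0 0; 0.142 0.167 0 0"
}}

```text
t: 11.15
eef_pos: [0.4623, -0.0449, 0.2896]
tool_rot: [-0.001, 0.2, 0.98, -0.0]
contact_force: [1.7, 1.1, -0.3]
gripper_width: 1.001
grasp_force: 0.0
```

>>> {"name": "send_rows", "arguments": {
  "deltas": "0.028 0.033 0 0; 0.04 0.047 0 0; 0.044 0.051 0 0; 0.044 0.051 0 0"
}}

```text
t: 11.55
eef_pos: [0.443, 0.0176, 0.29]
tool_rot: [-0.0, 0.2, 0.98, -0.0]
contact_force: [-0.4, 0.4, -0.0]
gripper_width: 1.003
grasp_force: 0.0
```

```bash
cat > w.py <<'E'
from h import *
p=bot.read_camera('wrist'); save(p,'wx.png'); P=cap(p)
o=bot.get_obs(); print(o['eef_pos'].round(4),o['contact_force'].round(2),o['gripper_width'])
m=((P[...,2]>.202)&(P[...,2]<.217)&(p['depth']>0)).astype(np.uint8)
n,l,s,c=cv2.connectedComponentsWithStats(m)
for i in range(1,n):
    if s[i,4]>100:
        Q=P[l==i]; g=(Q.min(0)+Q.max(0))/2; print(c[i].round(),s[i,4],g.round(3),'tool',to([g[0],g[1],.1887]))
E
python3 w.py
```

```text
[0.4434 0.0166 0.2901] [ 0.14 -0.37 -0.06] 0.9988110946045352
[573. 117.] 2788 [0.424 0.161 0.206] tool [0.0744 0.1256 0.1013]
[325. 256.] 2014 [0.444 0.018 0.206] tool [-1.000e-04  1.600e-03  1.014e-01]
```

>>> {"name": "send_rows", "arguments": {
  "deltas": "0 0.002 0.03 0; 0 0.002 0.06 0; 0 0.002 0.085 0; 0 0.002 0.1 0; 0 0.002 0.101 0"
}}

```text
t: 12.1
eef_pos: [0.4432, 0.0173, 0.1875]
tool_rot: [-0.002, 0.202, 0.979, -0.002]
contact_force: [0.1, -0.1, 0.6]
gripper_width: 1.002
grasp_force: 0.0
```

>>> {"name": "send_rows", "arguments": {
  "deltas": "0 0 0 0; 0 0 0 0; 0 0 0 0; 0 0 0 0; 0 0 0 0",
  "claw": 0
}}

```text
t: 12.6
eef_pos: [0.4452, 0.0194, 0.1905]
tool_rot: [0.001, 0.2, 0.98, 0.001]
contact_force: [-1.2, -1.5, 6.8]
gripper_width: 0.365
grasp_force: 58.7
```

>>> {"name": "send_rows", "arguments": {
  "deltas": "0 0 0 0; 0 0 0 0"
}}

```text
t: 12.8
eef_pos: [0.4452, 0.0194, 0.1905]
tool_rot: [0.001, 0.2, 0.98, 0.001]
contact_force: [-0.7, -0.9, 6.8]
gripper_width: 0.365
grasp_force: 58.6
```

>>> {"name": "send_rows", "arguments": {
  "deltas": "0 0 -0.01 0; 0 0 -0.03 0; 0 0 -0.05 0; 0 0 -0.06 0; 0 0 -0.06 0"
}}

```text
t: 13.3
eef_pos: [0.4445, 0.0196, 0.2503]
tool_rot: [0.001, 0.2, 0.98, 0.001]
contact_force: [-0.3, 0.3, -8.4]
gripper_width: 0.362
grasp_force: 60.0
```

>>> {"name": "send_rows", "arguments": {
  "deltas": "0 0 0 0; 0 0 0 0; 0 0 0 0; 0 0 0 0; 0 0 0 0"
}}

```text
t: 13.8
eef_pos: [0.444, 0.0194, 0.249]
tool_rot: [-0.0, 0.2, 0.98, -0.0]
contact_force: [0.1, -0.9, -7.7]
gripper_width: 0.365
grasp_force: 60.0
```

>>> {"name": "send_rows", "arguments": {
  "deltas": "0 0 0 0; 0 0 0 0; 0 0 0 0"
}}

```text
t: 14.1
eef_pos: [0.4442, 0.0194, 0.2493]
tool_rot: [0.0, 0.2, 0.98, 0.0]
contact_force: [0.1, 0.5, -7.8]
gripper_width: 0.364
grasp_force: 60.0
```

C weighs about 0.79 kg, which only the full one can. I'll set it back down, move B, then return for it.

>>> {"name": "send_rows", "arguments": {
  "deltas": "0 0 0.02 0; 0 0 0.038 0; 0 0 0.05 0; 0 0 0.056 0; 0 0 0.056 0"
}}

```text
t: 14.6
eef_pos: [0.444, 0.0194, 0.1928]
tool_rot: [-0.0, 0.2, 0.98, -0.0]
contact_force: [-0.0, -0.9, -8.3]
gripper_width: 0.369
grasp_force: 60.0
```

>>> {"name": "send_rows", "arguments": {
  "deltas": "0 0 0.001 0; 0 0 0.002 0; 0 0 0.003 0; 0 0 0.003 0; 0 0 0.003 0"
}}

```text
t: 15.1
eef_pos: [0.4445, 0.0195, 0.1906]
tool_rot: [0.0, 0.2, 0.98, 0.0]
contact_force: [0.7, -0.1, -6.2]
gripper_width: 0.361
grasp_force: 60.2
```

>>> {"name": "send_rows", "arguments": {
  "deltas": "0 0 0.0005 0; 0 0 0.001 0; 0 0 0.001 0; 0 0 0.001 0"
}}

```text
t: 15.5
eef_pos: [0.4456, 0.0194, 0.1906]
tool_rot: [0.001, 0.2, 0.98, 0.001]
contact_force: [-0.9, -0.8, 5.1]
gripper_width: 0.364
grasp_force: 62.3
```

>>> {"name": "send_rows", "arguments": {
  "deltas": "0 0 0 0; 0 0 0 0; 0 0 0 0; 0 0 0 0; 0 0 0 0",
  "claw": 1
}}

```text
t: 16.0
eef_pos: [0.4442, 0.0195, 0.1893]
tool_rot: [0.0, 0.2, 0.98, 0.0]
contact_force: [-0.4, 0.4, -0.5]
gripper_width: 1.0
grasp_force: 0.0
```

>>> {"name": "send_rows", "arguments": {
  "deltas": "0 0 -0.01 0; 0 0 -0.035 0; 0 0 -0.07 0; 0 0 -0.1 0; 0 0 -0.1 0"
}}

```text
t: 16.5
eef_pos: [0.4466, 0.0196, 0.2937]
tool_rot: [0.003, 0.2, 0.98, 0.002]
contact_force: [0.7, -0.1, 0.4]
gripper_width: 0.997
grasp_force: 0.0
```

>>> {"name": "send_rows", "arguments": {
  "deltas": "0.013 0.022 0 0; 0.038 0.063 0 0; 0.06 0.1 0 0; 0.073 0.123 0 0; 0.073 0.123 0 0"
}}

```text
t: 17.0
eef_pos: [0.4242, 0.1652, 0.289]
tool_rot: [-0.0, 0.197, 0.98, 0.0]
contact_force: [-0.2, 0.0, -0.4]
gripper_width: 1.003
grasp_force: 0.0
```

```bash
python3 w.py
```

```text
[0.4246 0.1626 0.289 ] [ 0.51 -1.21 -0.34] 1.0005132649150792
[319. 257.] 2031 [0.424 0.162 0.206] tool [ 0.0002 -0.0003  0.1003]
[112. 368.] 1342 [0.443 0.019 0.206] tool [-0.073  -0.1251  0.1004]
```

>>> {"name": "send_rows", "arguments": {
  "deltas": "0 0 0.03 0; 0 0 0.06 0; 0 0 0.085 0; 0 0 0.099 0; 0 0 0.1 0"
}}

```text
t: 17.55
eef_pos: [0.4241, 0.1591, 0.1876]
tool_rot: [-0.001, 0.201, 0.98, -0.002]
contact_force: [0.9, 0.2, 0.0]
gripper_width: 1.004
grasp_force: 0.0
```

>>> {"name": "send_rows", "arguments": {
  "deltas": "0 0 0 0; 0 0 0 0; 0 0 0 0; 0 0 0 0; 0 0 0 0",
  "claw": 0
}}

```text
t: 18.05
eef_pos: [0.4262, 0.1617, 0.1906]
tool_rot: [0.001, 0.2, 0.98, 0.001]
contact_force: [-1.2, -0.7, 7.2]
gripper_width: 0.368
grasp_force: 59.1
```

>>> {"name": "send_rows", "arguments": {
  "deltas": "0 0 0 0; 0 0 0 0"
}}

```text
t: 18.25
eef_pos: [0.4261, 0.1617, 0.1906]
tool_rot: [0.001, 0.2, 0.98, 0.001]
contact_force: [-0.4, -0.4, 6.5]
gripper_width: 0.369
grasp_force: 59.1
```

>>> {"name": "send_rows", "arguments": {
  "deltas": "0 0 -0.01 0; 0 0 -0.03 0; 0 0 -0.05 0; 0 0 -0.06 0; 0 0 -0.06 0"
}}

```text
t: 18.75
eef_pos: [0.4258, 0.1616, 0.2506]
tool_rot: [0.001, 0.2, 0.98, 0.001]
contact_force: [0.3, -0.3, -4.0]
gripper_width: 0.366
grasp_force: 59.8
```

>>> {"name": "send_rows", "arguments": {
  "deltas": "0 0 0 0; 0 0 0 0; 0 0 0 0; 0 0 0 0; 0 0 0 0"
}}

```text
t: 19.25
eef_pos: [0.4251, 0.1611, 0.249]
tool_rot: [-0.0, 0.2, 0.98, -0.0]
contact_force: [0.6, -0.8, -3.6]
gripper_width: 0.366
grasp_force: 59.8
```

>>> {"name": "send_rows", "arguments": {
  "deltas": "0 0 -0.03 0; 0 0 -0.075 0; 0 0 -0.12 0; 0 0 -0.165 0; 0 0 -0.19 0"
}}

```text
t: 19.75
eef_pos: [0.426, 0.1614, 0.4431]
tool_rot: [0.002, 0.2, 0.98, 0.002]
contact_force: [0.5, -0.0, -2.7]
gripper_width: 0.372
grasp_force: 60.0
```

```bash
python3 -c "
from h import *
print(to([.422,-.246,.44]),to([.46,-.05,.44]))"
```

```text
[-0.1561 -0.3764  0.0018] [-0.1142 -0.1812  0.0026]
```

B weighs about 0.38 kg, so it is light. Carrying it to the near slot.

>>> {"name": "send_rows", "arguments": {
  "deltas": "-0.012 -0.019 0 0; -0.034 -0.054 0 0; -0.058 -0.092 0 0; -0.082 -0.13 0 0; -0.106 -0.168 0 0"
}}

```text
t: 20.25
eef_pos: [0.4567, -0.0368, 0.4393]
tool_rot: [0.0, 0.2, 0.98, 0.0]
contact_force: [1.4, 1.0, -3.3]
gripper_width: 0.362
grasp_force: 60.0
```

>>> {"name": "send_rows", "arguments": {
  "deltas": "-0.019 -0.042 0 0; -0.03 -0.085 0 0; -0.038 -0.126 0 0; -0.044 -0.165 0 0; -0.049 -0.195 0 0"
}}

```text
t: 20.75
eef_pos: [0.424, -0.2363, 0.4393]
tool_rot: [0.0, 0.201, 0.98, 0.0]
contact_force: [0.9, 0.1, -3.3]
gripper_width: 0.368
grasp_force: 60.0
```

>>> {"name": "send_rows", "arguments": {
  "deltas": "0 -0.011 0 0; 0 -0.013 0 0; 0 -0.013 0 0; 0 -0.013 0 0"
}}

```text
t: 21.15
eef_pos: [0.4211, -0.2438, 0.4391]
tool_rot: [-0.0, 0.199, 0.98, 0.0]
contact_force: [0.3, 0.0, -2.9]
gripper_width: 0.365
grasp_force: 60.0
```

```bash
python3 - <<'E'
from h import *
print(to([.422,-.246,.1965]))
for n in ('wrist','top'):
    p=bot.read_camera(n); P=cap(p); save(p,n+'4.png')
    for m in bot.masks_of(p,'shaker_a'):
        Q=P[m['mask']&(p['depth']>0)]; Q=Q[Q[:,2]>.02]; t=Q[(Q[:,2]<.45)]
        print(n,m['confidence'],Q.min(0).round(3),Q.max(0).round(3))
o=bot.get_obs();print(o['eef_pos'],o['contact_force'])
E
```

```text
[-0.0018 -0.0018  0.2426]
wrist 0.93 [ 0.386 -0.275  0.249] [ 0.437 -0.209  0.458]
wrist 0.87 [ 0.41  -0.016  0.02 ] [0.476 0.044 0.21 ]
wrist 0.54 [ 0.709 -0.153  0.02 ] [ 0.742 -0.114  0.111]
top 0.82 [ 0.382 -0.277  0.164] [ 0.531 -0.21   0.486]
top 0.79 [ 0.396 -0.292  0.021] [ 0.545 -0.232  0.316]Traceback (most recent call last):
  File "<stdin>", line 7, in <module>
    return umr_minimum(a, axis, None, out, keepdims, initial, where)
ValueError: zero-size array to reduction operation minimum which has no identity
```

>>> {"name": "send_rows", "arguments": {
  "deltas": "-0.002 -0.002 0.03 0; -0.002 -0.002 0.075 0; -0.002 -0.002 0.12 0; -0.002 -0.002 0.165 0; -0.002 -0.002 0.2 0"
}}

```text
t: 21.85
eef_pos: [0.421, -0.2471, 0.2369]
tool_rot: [-0.001, 0.199, 0.98, 0.0]
contact_force: [-0.1, 0.9, -3.0]
gripper_width: 0.366
grasp_force: 60.0
```

>>> {"name": "send_rows", "arguments": {
  "deltas": "0 0 0.02 0; 0 0 0.032 0; 0 0 0.039 0; 0 0 0.041 0; 0 0 0.041 0"
}}

```text
t: 22.35
eef_pos: [0.4221, -0.2483, 0.199]
tool_rot: [0.001, 0.2, 0.98, -0.0]
contact_force: [-0.5, -0.8, -3.2]
gripper_width: 0.366
grasp_force: 60.0
```

>>> {"name": "send_rows", "arguments": {
  "deltas": "0 0 0.001 0; 0 0 0.002 0; 0 0 0.004 0; 0 0 0.004 0; 0 0 0.004 0"
}}

```text
t: 22.85
eef_pos: [0.4215, -0.248, 0.1943]
tool_rot: [-0.0, 0.2, 0.98, 0.0]
contact_force: [0.6, -0.1, -3.2]
gripper_width: 0.367
grasp_force: 60.0
```

>>> {"name": "send_rows", "arguments": {
  "deltas": "0 0 0.001 0; 0 0 0.0015 0; 0 0 0.002 0; 0 0 0.002 0"
}}

```text
t: 23.25
eef_pos: [0.4218, -0.2484, 0.1927]
tool_rot: [0.0, 0.2, 0.98, -0.0]
contact_force: [-0.9, 0.1, 1.6]
gripper_width: 0.362
grasp_force: 60.7
```

>>> {"name": "send_rows", "arguments": {
  "deltas": "0 0 0.0005 0; 0 0 0.0005 0; 0 0 0.0005 0"
}}

```text
t: 23.55
eef_pos: [0.4222, -0.2487, 0.1926]
tool_rot: [0.001, 0.2, 0.98, -0.0]
contact_force: [-0.2, 0.1, 6.5]
gripper_width: 0.367
grasp_force: 61.5
```

>>> {"name": "send_rows", "arguments": {
  "deltas": "0 0 0 0; 0 0 0 0; 0 0 0 0; 0 0 0 0; 0 0 0 0",
  "claw": 1
}}

```text
t: 24.05
eef_pos: [0.4215, -0.248, 0.1917]
tool_rot: [-0.0, 0.2, 0.98, -0.0]
contact_force: [0.8, 0.8, 0.4]
gripper_width: 0.998
grasp_force: 0.0
```

>>> {"name": "send_rows", "arguments": {
  "deltas": "0 0 -0.01 0; 0 0 -0.035 0; 0 0 -0.07 0; 0 0 -0.1 0; 0 0 -0.1 0"
}}

```text
t: 24.55
eef_pos: [0.4234, -0.2497, 0.296]
tool_rot: [0.004, 0.2, 0.98, 0.0]
contact_force: [0.1, -0.6, -1.5]
gripper_width: 1.002
grasp_force: 0.0
```

>>> {"name": "send_rows", "arguments": {
  "deltas": "0.006 0.019 0 0; 0.018 0.055 0 0; 0.032 0.097 0 0; 0.046 0.139 0 0; 0.06 0.181 0 0"
}}

```text
t: 25.05
eef_pos: [0.4368, -0.0565, 0.2918]
tool_rot: [0.0, 0.2, 0.98, 0.0]
contact_force: [1.1, 0.1, -0.2]
gripper_width: 0.998
grasp_force: 0.0
```

>>> {"name": "send_rows", "arguments": {
  "deltas": "0.012 0.037 0 0; 0.02 0.06 0 0; 0.024 0.073 0 0; 0.024 0.073 0 0; 0.024 0.073 0 0"
}}

```text
t: 25.55
eef_pos: [0.4437, 0.0171, 0.2916]
tool_rot: [-0.0, 0.201, 0.98, -0.0]
contact_force: [1.1, -0.3, 0.6]
gripper_width: 1.0
grasp_force: 0.0
```

```bash
python3 w.py; python3 - <<'E'
from h import *
p=bot.read_camera('scene'); save(p,'s5.png')
E
```

```text
[0.4437 0.0168 0.2917] [-0.82  0.18  0.12] 1.0037827619349453
[325. 253.] 2000 [0.444 0.018 0.206] tool [1.00e-04 1.50e-03 1.03e-01]
```

View pics/s5.png

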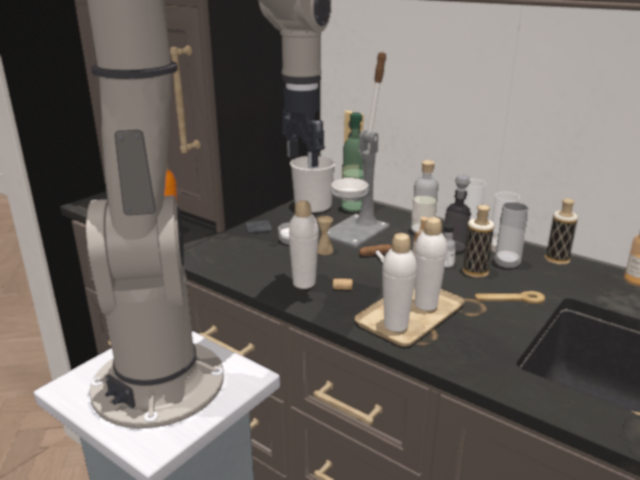

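Both light shakers stand on the tray at pixels (398,285) and (430,265). The full one waits at (304,245). Taking it up by 15 cm with a firmer grip.

>>> {"name": "send_rows", "arguments": {
  "deltas": "0 0.002 0.03 0; 0 0.002 0.06 0; 0 0.002 0.085 0; 0 0.002 0.1 0; 0 0.002 0.102 0"
}}

```text
t: 26.15
eef_pos: [0.4433, 0.0188, 0.1883]
tool_rot: [-0.001, 0.201, 0.98, -0.001]
contact_force: [1.3, -1.0, -0.3]
gripper_width: 1.001
grasp_force: 0.0
```

>>> {"name": "send_rows", "arguments": {
  "deltas": "0 0 0 0; 0 0 0 0; 0 0 0 0; 0 0 0 0; 0 0 0 0",
  "claw": 0,
  "force": 70
}}

```text
t: 26.65
eef_pos: [0.4457, 0.0203, 0.1911]
tool_rot: [0.001, 0.2, 0.98, 0.001]
contact_force: [-1.5, -1.6, 7.4]
gripper_width: 0.36
grasp_force: 68.3
```

>>> {"name": "send_rows", "arguments": {
  "deltas": "0 0 0 0; 0 0 0 0"
}}

```text
t: 26.85
eef_pos: [0.4457, 0.0202, 0.1911]
tool_rot: [0.001, 0.2, 0.98, 0.001]
contact_force: [-0.5, -1.0, 6.3]
gripper_width: 0.359
grasp_force: 68.3
```

>>> {"name": "send_rows", "arguments": {
  "deltas": "0 0 -0.02 0; 0 0 -0.06 0; 0 0 -0.1 0; 0 0 -0.135 0; 0 0 -0.15 0"
}}

```text
t: 27.35
eef_pos: [0.4449, 0.0202, 0.3423]
tool_rot: [0.001, 0.2, 0.98, 0.001]
contact_force: [0.4, 0.5, -8.5]
gripper_width: 0.356
grasp_force: 71.0
```

>>> {"name": "send_rows", "arguments": {
  "deltas": "0 0 0 0; 0 0 0 0; 0 0 0 0; 0 0 0 0; 0 0 0 0"
}}

```text
t: 27.85
eef_pos: [0.4441, 0.0202, 0.3389]
tool_rot: [-0.001, 0.2, 0.98, -0.001]
contact_force: [0.6, -0.1, -8.7]
gripper_width: 0.359
grasp_force: 71.1
```

>>> {"name": "send_rows", "arguments": {
  "deltas": "0 0 0 0; 0 0 0 0; 0 0 0 0; 0 0 0 0; 0 0 0 0"
}}

```text
t: 28.35
eef_pos: [0.4446, 0.0204, 0.3398]
tool_rot: [0.0, 0.2, 0.98, 0.0]
contact_force: [-0.1, 1.3, -8.0]
gripper_width: 0.356
grasp_force: 71.1
```

```bash
python3 - <<'E'
from h import *
p=bot.read_camera('scene'); save(p,'s6.png'); P=cap(p)
for m in bot.masks_of(p,'shaker_a'):
    Q=P[m['mask']&(p['depth']>0)]; print(round(m['confidence'],2),np.percentile(Q,3,0).round(3),np.percentile(Q,97,0).round(3))
for q in['cork_0','salt_cellar','dropper_0','coaster_0','corkscrew','bottle_opener','jigger']:
    print(q,[(np.round(r['xyz'],3)) for r in bot.landmark_of(p,q)][:2])
E
```

```text
0.79 [ 0.411 -0.014  0.134] [0.741 0.244 0.333]
0.6 [ 0.386 -0.28   0.006] [ 0.427 -0.228  0.204]
0.49 [ 0.066 -0.02   0.104] [0.478 0.505 0.347]
0.49 [ 0.633 -0.079 -0.001] [ 0.7   -0.008  0.024]
cork_0 [array([ 0.477, -0.075,  0.004]), array([0.441, 0.022, 0.148])]
salt_cellar [array([0.599, 0.196, 0.001]), array([0.609, 0.081, 0.003])]
dropper_0 [array([ 0.732, -0.209, -0.002]), array([ 0.728, -0.129, -0.004])]
coaster_0 [array([0.611, 0.324, 0.002]), array([ 0.668, -0.402,  0.001])]
corkscrew [array([ 0.643, -0.057,  0.001])]
bottle_opener [array([ 0.672, -0.403, -0.001])]
jigger [array([0.611, 0.08 , 0.002])]
```

View pics/s6.png

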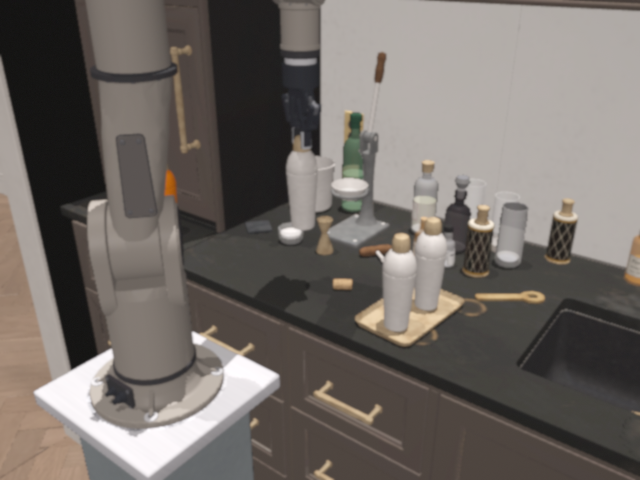

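The full shaker hangs upright at pixel (302,190), about 15 cm up. The two light ones stand on the tray, and the other things have not moved.

```bash
python3 -c "
from station import bot
print(bot.hand_in())"
```

```text
the job is handed in; nothing more can be done
None
```

The job is handed in: the two light shakers (about 0.39 and 0.38 kg) stand upright on the tray, and the heaviest (about 0.8 kg) is held upright and still about 15 cm above the counter, with nothing else moved.

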